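Change over a snap-in die cartridge

TASK

Pinch the two sprung tabs of the die cartridge together to free it from the dock it is snapped into, lift it out, and snap it fully home in the empty holder, upright, with both its tabs sprung back out and caught. Be gentle: never push or pull on either holder with more than 30 N, and leave the things standing round about undisturbed.

Things in the scene. Friction and masses are not known exactly. Their poses are not given: they have to be found in the camera images.
- dock: the holder that starts with the cartridge in it: dark steel base plate 92 x 92 x 8 mm, fixed to the table, with an upright aluminium pocket 53 (x) x 59 (y) mm on it. Origin: centre of the plate's underside; z up. Its height is exact (no packing)
- dock_mouth (a point): point on the pocket's axis level with its rim, 51 mm above the base's underside; axes as dock. The pocket is 43 mm (x) by 47 mm (y) inside with a 45 degree lead-in 4 mm wide round the mouth. Each y wall has a window; its upper edge, the lip 9 mm below the rim, catches a barb of the cartridge
- dock_spring (a point): on the sprung ejector plate in the dock's pocket, where the cartridge's underside rests when snapped in (18 mm above the base's underside). It pushes the cartridge up against the lips with about 6 N; it can be pushed 3.5 mm down to a hard stop, and follows 6 mm up, where it still pushes 3 N
- bed: the empty holder where the cartridge shall go: same shape, size and frame as the dock, but its pocket stands on packing of unknown thickness, so rim, lips, ejector and hard stop lie 0 to 10 mm higher above its base than in the dock. This height is not measured and must be felt. The pocket does not yield
- bed_mouth (a point): point on the axis of the bed's pocket, 51 mm above its base's underside (fixed to the base); the real rim is level with it or up to 10 mm higher; axes as bed
- bed_spring (a point): point on the bed's axis 18 mm above the base's underside (fixed to the base); snapped home, the cartridge's underside is 0 to 10 mm above it. Pressing in the pinched cartridge, the ejector pushes back 3 N rising to 8 N, then comes a hard stop; only in the last 3.5 mm before it are the barbs below the lips, so that the tabs catch when let go
- die: the cartridge, about 0.16 kg; origin at the centre of its underside; z up, y from tab to tab. Grey plastic block 40 (x) x 44 (y) mm, 36 mm tall, with a core 24 x 22 mm up to 60 mm and a brass button up to 66 mm. 1.5 mm of play all round in a pocket; it fits either way round (half a turn)
- die_grip (a point): centre of the grip, half-way between the two tab heads, 55 mm above the underside. Two upright steel tabs, 18 mm wide (x), 3 mm thick, ribbed heads free on the outside from 38 to 68 mm above the underside; pinch them along y from 42 mm over both (free) to 30 mm (on their stops). Squeezed with 20 N or more the cartridge can be carried by them
- die_barbs (a point): on the cartridge's axis level with the tops of its barbs, 24 mm above the underside. The barbs stand 6 mm proud of the tabs at +y and -y, ramped below, and catch under the lips; they are clear only when both tabs are pressed in by 5 mm or more. Forced in unpinched they push back hard
- tab_left (a joint): how far the tab on the cartridge's +y side is pressed in: 0 free, 0.006 m fully in; sprung back, 2 N at 0, 5.6 N fully in, plus friction
- tab_right (a joint): the same for the tab on the -y side. A squeeze of 20 to 40 N is plenty for both; squeezed hard and off-centre, the cartridge is pressed against the side of the pocket
- thread_spool_brown_mid (a point): bystander: brown spool of thread, 40 mm wide, 49 mm tall; its centre
- thread_spool_cream_mid (a point): bystander: cream spool of thread, 40 mm wide, 49 mm tall; its centre
- wax_tin_mid (a point): bystander: round white tin, 68 mm wide, 43 mm tall, the nearer of two such tins; its centre
- t_stamp_mid (a point): bystander: small loose metal stamp shaped like a spool with two square ends, 25 x 35 x 25 mm, alone on the cloth; its centre
There are look-alikes about, which are no part of the job. What is shaped like the die but pink is not meant.

How it is judged:
By the outcome, as a careful person would: the job done as asked, in the order asked, and still so for the second after the job is handed in, with the robot touching nothing.
It also fails if it takes over 48 s, if anything falls off the work surface, if the arm or the gripper's body presses on something with over 40 N, if the wrist force passes 120 N, or if a joint passes its speed limit or range.

ROBOT

A 7-joint arm with a two-finger parallel gripper is mounted at the origin on a cart in front of the work surface, level with it; the furniture and walls round the work are solid. World frame = base frame: x ahead of the robot, y to its left, z up, the work surface at z = 0. Lengths are in m, angles in degrees, forces in N, time in s.
With the tool pointing down it reaches from about 0.4 to 0.875 m from the base axis. Payload 19.3 kg.
Tool frame: the origin (TCP) lies on the mounting face of the last link; the fingertips stand 173 mm ahead of it and the grasp point (between the pads) lies 155 mm ahead of it; z points along the fingers, y is the line along which they close (so a half turn about z gives the same grasp; the last joint's range is limited). The gripper opens to 85 mm and grips with 20 to 120 N. Pads are 22 mm wide; open, the fingers measure 114 mm over their backs; the gripper's body (76 mm by 85 mm) begins 54 mm behind the grasp point. The pads swing forward as they close: fully open they stand 13 mm farther back than shut.
Start: joints at [64.332, 29.874, -2.08, 91.645, 1.215, 58.505, -6.463], TCP at [0.231, -0.581, 0.405] pointing down, gripper open.
Joint ranges: [-166.77, 166.77], [-17.47, 122.26], [-85.68, 81.53], [9.62, 139.38], [-72.42, 252.41], [9.2, 110.78], [-144.41, 144.41]. Speed limits (degrees/s): [108.29, 108.29, 136.94, 136.94, 172.46, 172.46, 172.46].

INTERFACE

Orientations are given as a 3x3 rotation matrix whose columns are the frame's x, y, z axes.
In Python, from station import observe, grab_frame, get_calibration, close_job gives the robot as it stands.
- The arm moves only by the tool play_rows, never from a script. Its argument "deltas" is a list of rows, each a list of 7 numbers: the closure, from -1 (fully open) to 1 (shut), then the shift along the tool's x, y, z in m, then the turn, a rotation vector about the tool's x, y, z in degrees. A call has 1 to 10 rows; each row shifts and turns the commanded pose from where the row before left it, along the tool's axes as they then stand; what a row does not reach is not made up. A row lasts 1/10 s, in which the tool goes at most 50 mm and 8.59 degrees, less where a joint would pass 70% of its speed; a pose out of reach is approached as far as the arm can. A call with a gripper value outside its range is refused whole. The fingers move at their own pace and stop on an object; the grip force is fixed at half the most. Time passes only in rows, so rows that do not move let the fingers close. It gives the time, the measured TCP pose, the force, the opening and the grip force at its end, in the units of the state.
- observe(): the state, without advancing time (a new reading comes with each control period).
- grab_frame(name): name is "scene" or "side" or "wrist"; returns the picture (480x640x3 uint8, red, green, blue); there is no depth.
- get_calibration(name): a dict with "mtx" (3x3 intrinsics, pixels), "world_from_camera" (4x4, takes a point from camera to world coordinates). Camera axes: x right, y up, looking along -z (the intrinsics and any distortion apply to the point x, -y, -z); pixel columns grow to the right and rows downward; lengths in m; the calibration is good to about 2 mm. A picture is of the moment at which its call begins: read the wrist's pose just before it. get_calibration takes no time and is no camera call; for the wrist camera it gives the pose at the moment of the call.
- close_job(): hands the job in; it is judged then, once.
The state is a dict: "time_s": time; "joint_positions": joint angles; "qvel": joint speeds; "joint_torque": joint torques, N m; "tcp_pos": TCP position; "tcp_rot": TCP orientation; "wrist_force": force on the tool from outside, world axes, zero at the start; "moment": the same for the moment, N m; "grip_width": finger opening in m; "gripper_force": force on a finger pad.
Only numpy, scipy, OpenCV 4.12 (cv2) and the standard library are available. Lean on these libraries where they do the work, as an engineer would, in place of code of your own. Each camera call takes 0.05 s, during which the arm holds its last target. There are 200 camera calls.

## Working session

There is one attempt and no reset: what is moved stays moved. The work goes in short steps, Python scripts to look and compute and a tool call to move; the robot and the scene stay as the last step left them, time stands still between calls to the robot, and variables do not carry over. Pictures are saved under pics/ and viewed, at most 10 in all, crops included, and the job is handed in when it is done.

Besides the shell and the picture viewer there is one more tool, called in YAML: its name, and indented under it one key for each argument. play_rows: Moves the arm, as the interface text tells. Its arguments: {"type":"object","properties":{"deltas":{"type":"array","items":{"type":"array","items":{"type":"number"}}}},"required":["deltas"]}

```bash
mkdir -p pics; ls
cat > h.py <<'E'
import numpy as np, cv2
from station import *
def save(n,f):
    im=grab_frame(n); cv2.imwrite(f,cv2.cvtColor(im,cv2.COLOR_RGB2BGR)); return im
def ray(c,uv):
    K=np.array(c["mtx"]);T=np.array(c["world_from_camera"])
    d=np.linalg.inv(K)@[uv[0],uv[1],1]; d=T[:3,:3]@(d*[1,-1,-1]); return T[:3,3],d/np.linalg.norm(d)
def onz(c,uv,z):
    o,d=ray(c,uv); return o+d*(z-o[2])/d[2]
def proj(c,p):
    K=np.array(c["mtx"]);T=np.array(c["world_from_camera"])
    q=np.linalg.inv(T)@np.append(p,1); q=K@(q[:3]*[1,-1,-1]); return q[:2]/q[2]
def tri(*cu):
    A=0;b=0
    for c,u in cu:
        o,d=ray(c,u);M=np.eye(3)-np.outer(d,d);A=A+M;b=b+M@o
    return np.linalg.solve(A,b)
E
python3 - <<'E'
from h import *
np.set_printoptions(precision=4,suppress=True)
a=save("scene","pics/scene.png");b=save("side","pics/side.png")
for n in("scene","side","wrist"):
    c=get_calibration(n);print(n,c)
s=observe();print(s)
E
```

```text
pics
scene {'mtx': array([[513.9358,   0.    , 322.9849],
       [  0.    , 513.9358, 230.658 ],
       [  0.    ,   0.    ,   1.    ]]), 'world_from_camera': array([[ 0.8139,  0.2626, -0.5183, -0.3129],
       [-0.5809,  0.379 , -0.7203, -1.1682],
       [ 0.0073,  0.8874,  0.461 ,  0.837 ],
       [ 0.    ,  0.    ,  0.    ,  1.    ]])}
side {'mtx': array([[599.4746,   0.    , 311.975 ],
       [  0.    , 599.4746, 238.5538],
       [  0.    ,   0.    ,   1.    ]]), 'world_from_camera': array([[ 0.9997, -0.0147,  0.0196,  0.5438],
       [ 0.0236,  0.3592, -0.933 , -1.4316],
       [ 0.0067,  0.9332,  0.3594,  0.6197],
       [ 0.    ,  0.    ,  0.    ,  1.    ]])}
wrist {'mtx': array([[419.4978,   0.    , 319.2903],
       [  0.    , 419.4978, 234.5314],
       [  0.    ,   0.    ,   1.    ]]), 'world_from_camera': array([[ 0.3686,  0.8911,  0.2646,  0.2976],
       [-0.9296,  0.3537,  0.1035, -0.5542],
       [-0.0014, -0.2841,  0.9588,  0.3745],
       [ 0.    ,  0.    ,  0.    ,  1.    ]])}
{'time_s': 0.1, 'joint_positions': array([64.3315, 29.9064, -2.0817, 91.6686,  1.2161, 58.5048, -6.4622]), 'qvel': array([-0.0202, -0.0906, -0.0134, -0.043 , -0.0011, -0.0521,  0.0836]), 'joint_torque': array([  0.0015, -92.8489,   1.983 , -37.0529,   0.018 ,   0.0054,
         0.0001]), 'tcp_pos': array([ 0.2305, -0.5808,  0.4042]), 'tcp_rot': array([[ 0.9295,  0.3689, -0.0005],
       [ 0.3689, -0.9295,  0.0009],
       [-0.0001, -0.001 , -1.    ]]), 'wrist_force': array([-0.7665,  0.4862, -0.1281]), 'moment': array([0.0445, 0.002 , 0.0325]), 'gripper_force': 0.0, 'grip_width': 0.0854805903109783}
```

View pics/scene.png

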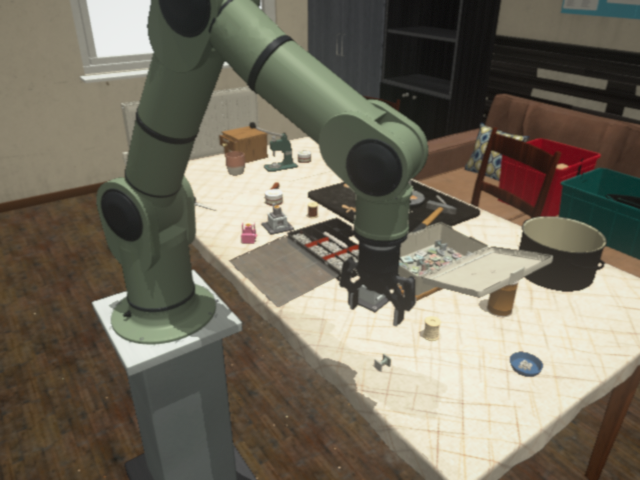

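View pics/side.png

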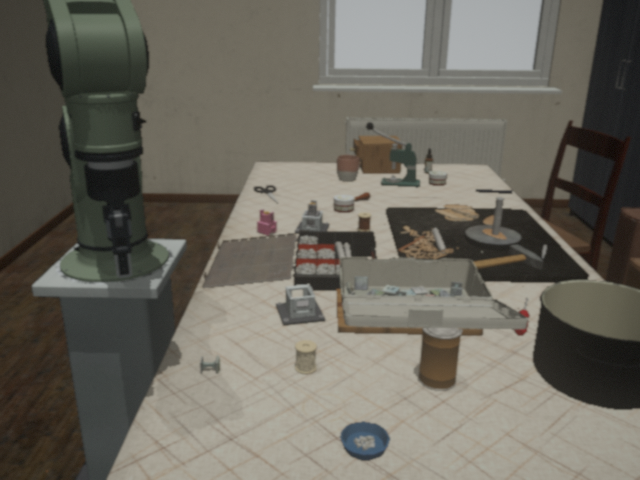

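Side view: the empty holder (bed) is at about (300,305). A holder with a grey block in it (dock) is at (313,217), with the brown spool right of it at (364,222) and the tin behind it at (343,203). The pink look-alike is at (267,222), the cream spool at (306,357), and the stamp at (210,363). In the scene view the dock is at about (277,218), and the bed is hidden behind the gripper.

Run:
```python
from h import *
np.set_printoptions(precision=4,suppress=True)
s=get_calibration("side");c=get_calibration("scene")
for n,uv,z in(("bed",(301,313),0.008),("dock",(313,226),0.008),("brown",(364,222),.025),("tin",(343,204),.03),("pink",(267,226),.02),("cream",(306,357),.025),("stamp",(210,363),.0125),("tray",(335,245),.03)):print(n,onz(s,uv,z))
for n,uv,z in(("dock",(277,226),0.008),("brown",(312,211),.02),("tin",(275,198),.03),("pink",(249,236),.02)):print(n,onz(c,uv,z))
a=cv2.imread("pics/side.png");b=cv2.imread("pics/scene.png")
x=cv2.resize(a[190:330,250:390],(560,560),interpolation=cv2.INTER_CUBIC)
y=cv2.resize(b[180:250,235:325][:, :],(240,187),interpolation=cv2.INTER_CUBIC)
o=np.zeros((560,800,3),np.uint8);o[:,:560]=x;o[:187,560:]=y;cv2.imwrite("pics/crop1.png",o)
```

```text
bed [ 0.4974 -0.2892  0.008 ]
dock [0.511  0.2612 0.008 ]
brown [0.663  0.2556 0.025 ]
tin [0.6042 0.4129 0.03  ]
pink [0.3766 0.2223 0.02  ]
cream [ 0.5146 -0.4893  0.025 ]
stamp [ 0.3394 -0.4956  0.0125]
tray [0.5741 0.0539 0.03  ]
dock [0.5054 0.2495 0.008 ]
brown [0.6641 0.2608 0.02  ]
tin [0.6009 0.422  0.03  ]
pink [0.3776 0.2187 0.02  ]
```

View pics/crop1.png

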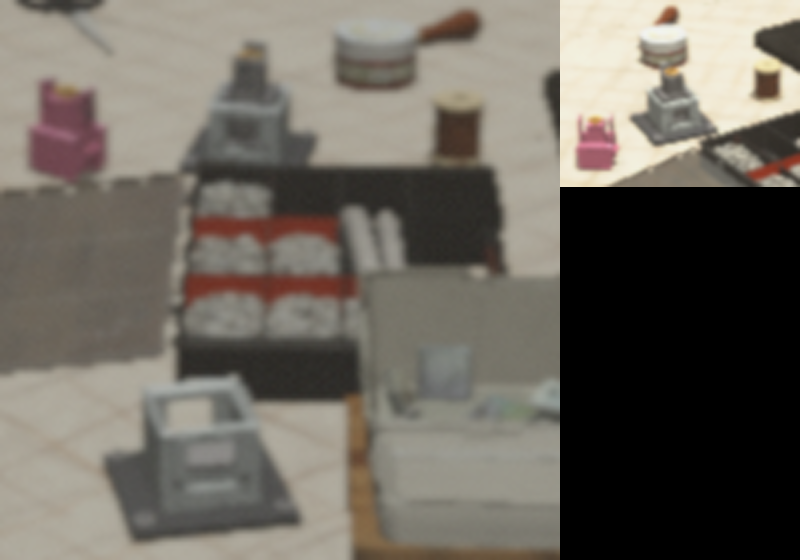

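Crop: a grey cartridge with a brass button sits in the dock, whose block is at side pixel (313,215). The pink one, standing loose at (267,222), is not meant. The open pocket at (300,305) is the bed. I'll look at the bed from above first, since it is on the way.

play_rows:
  deltas:
    - [-1, 0.034, -0.017, 0.003, 0, 0, 0]
    - [-1, 0.034, -0.017, 0.003, 0, 0, 0]
    - [-1, 0.034, -0.017, 0.003, 0, 0, 0]
    - [-1, 0.034, -0.017, 0.003, 0, 0, 0]
    - [-1, 0.034, -0.017, 0.003, 0, 0, 0]
    - [-1, 0.034, -0.017, 0.003, 0, 0, 0]
    - [-1, 0.034, -0.017, 0.003, 0, 0, 0]
    - [-1, 0.034, -0.017, 0.003, 0, 0, 0]
    - [-1, 0.034, -0.017, 0.003, 0, 0, 0]
    - [-1, 0.034, -0.017, 0.003, 0, 0, 0]

```text
time_s: 1.1
tcp_pos: [0.4846, -0.2962, 0.3744]
tcp_rot: [[0.93, 0.369, -0.0], [0.369, -0.93, 0.0], [-0.0, -0.0, -1.0]]
wrist_force: [0.2, -0.7, -0.8]
grip_width: 0.0855
gripper_force: 0.0
```

play_rows:
  deltas:
    - [-1, 0, 0, 0, 0, 0, 0]
    - [-1, 0, 0, 0, 0, 0, 0]
    - [-1, 0, 0, 0, 0, 0, 0]

```text
time_s: 1.4
tcp_pos: [0.4832, -0.2983, 0.3746]
tcp_rot: [[0.93, 0.368, -0.001], [0.368, -0.93, -0.0], [-0.001, 0.0, -1.0]]
wrist_force: [-0.6, -0.7, -0.2]
grip_width: 0.0855
gripper_force: 0.0
```

Run:
```python
from h import *
import pickle
np.set_printoptions(precision=4,suppress=True)
c=get_calibration("wrist");save("wrist","pics/w1.png");pickle.dump(c,open("w1.pkl","wb"))
s=observe();print(s["tcp_pos"],s["tcp_rot"],s["time_s"])
```

```text
[ 0.4831 -0.2985  0.3747] [[ 0.9301  0.3674 -0.0004]
 [ 0.3674 -0.9301 -0.0003]
 [-0.0005  0.0001 -1.    ]] 1.45
```

View pics/w1.png

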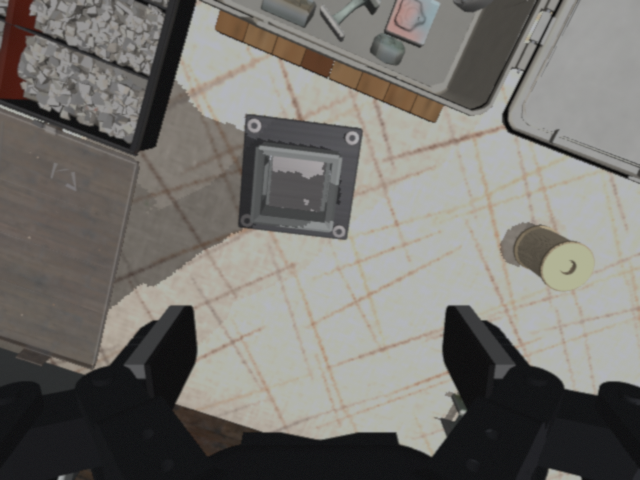

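Wrist view: the bed plate has its corners at (246,114), (363,130), (347,239) and (240,227), with bolts at (254,126), (352,138), (339,231) and (247,220). The pocket rim spans about (256,147) to (341,225). The cream spool is at (555,258) and the stamp at (455,410).

Run:
```python
from h import *
import pickle
np.set_printoptions(precision=4,suppress=True)
c=pickle.load(open("w1.pkl","rb"));im=cv2.imread("pics/w1.png")
g=cv2.cvtColor(im,cv2.COLOR_BGR2GRAY)
P=[]
for u,v in((254,126),(352,138),(339,231),(247,220)):
    r=g[v-7:v+8,u-7:u+8]; m=cv2.morphologyEx((r>100).astype(np.uint8),cv2.MORPH_CLOSE,np.ones((5,5)))
    n,l,st,ce=cv2.connectedComponentsWithStats(m); k=1+np.argmax(st[1:,4]); uv=ce[k]+[u-7,v-7]
    p=onz(c,uv,.010);P.append(p);print(uv,st[k,4],p)
P=np.array(P);print("ctr",P.mean(0));
for i in range(4):
    d=P[(i+1)%4]-P[i];print(np.linalg.norm(d),np.degrees(np.arctan2(d[1],d[0])))
x=cv2.resize(im[100:250,225:385],(800,600) and (640,600),interpolation=cv2.INTER_CUBIC);cv2.imwrite("pics/crop2.png",x)
```

```text
[254.     125.4783] 207 [ 0.5211 -0.229   0.01  ]
[351.75 137.75] 216 [ 0.5403 -0.3028  0.01  ]
[338.6 231.4] 210 [ 0.4663 -0.3221  0.01  ]Traceback (most recent call last):
  File "<stdin>", line 9, in <module>
    return _wrapfunc(a, 'argmax', axis=axis, out=out, **kwds)
    return bound(*args, **kwds)
ValueError: attempt to get argmax of an empty sequence
```

```bash
cat >> h.py <<'E'
def bolts(im,c,pts,z=.010,r=8):
    g=cv2.cvtColor(im,cv2.COLOR_BGR2GRAY).astype(float);P=[]
    for u,v in pts:
        w=g[v-r:v+r+1,u-r:u+r+1]; t=(np.median(w)+w.max())/2
        m=cv2.morphologyEx((w>t).astype(np.uint8),cv2.MORPH_CLOSE,np.ones((3,3)))
        n,l,st,ce=cv2.connectedComponentsWithStats(m); k=1+np.argmax(st[1:,4]); x,y,ww,hh=st[k,:4]
        uv=np.array([x+(ww-1)/2,y+(hh-1)/2])+[u-r,v-r]
        p=onz(c,uv,z);P.append(p);print(uv,st[k],p)
    P=np.array(P);print("ctr",P.mean(0))
    for i in range(len(P)):
        d=P[(i+1)%len(P)]-P[i];print(np.linalg.norm(d),np.degrees(np.arctan2(d[1],d[0])))
    return P
E
python3 - <<'E'
from h import *
import pickle
np.set_printoptions(precision=4,suppress=True)
c=pickle.load(open("w1.pkl","rb"));im=cv2.imread("pics/w1.png")
x=cv2.resize(im[100:250,225:385],(640,600),interpolation=cv2.INTER_CUBIC);cv2.imwrite("pics/crop2.png",x)
bolts(im,c,((254,126),(352,138),(339,231),(247,220)))
E
```

```text
[254.  124.5] [ 2  0 13 14 98] [ 0.5218 -0.2287  0.01  ]
[352.  137.5] [ 2  2 13 12 96] [ 0.5406 -0.3029  0.01  ]
[339.  230.5] [ 3  3 11 10 48] [ 0.4671 -0.3221  0.01  ]
[242.5 228. ] [ 0 16  8  1  8] [ 0.4397 -0.2469  0.01  ]
ctr [ 0.4923 -0.2752  0.01  ]
0.07654625102773924 -75.79164180063167
0.07591360748271192 -165.33533846859584
0.08003587649231018 110.02740218762601
0.08406216851693152 12.52279527136626
```

View pics/crop2.png

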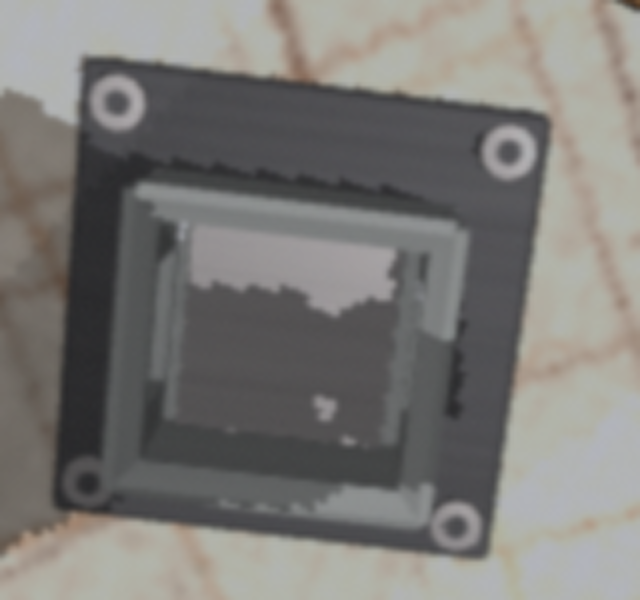

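The crop shows the bolt centres clearly. The pocket's longer side (59 mm, y) runs left to right in the image, with outer rim corners at crop (137,185), (467,225), (425,525) and (105,487).

Run:
```python
from h import *
import pickle
np.set_printoptions(precision=4,suppress=True)
c=pickle.load(open("w1.pkl","rb"))
f=lambda p:((p[0]+.5)/4-.5+225,(p[1]+.5)/4-.5+100)
B=[f(p) for p in((117,101),(509,151),(457,526),(87,483))]
R=[f(p) for p in((137,185),(467,225),(425,525),(105,487))]
for L,z in((B,.0085),(R,.051),(R,.061)):
    P=np.array([onz(c,u,z) for u in L]);print(z,P.mean(0))
    for i in range(4):
        d=P[(i+1)%4]-P[i];print("  ",np.linalg.norm(d),np.degrees(np.arctan2(d[1],d[0])))
```

```text
0.0085 [ 0.4937 -0.2754  0.0085]
   0.07685131360992478 -75.51187105216647
   0.07688664486475263 -165.27609483607333
   0.07727407800525023 104.68539808687923
   0.07715212038675281 14.40947415137209
0.051 [ 0.4939 -0.2759  0.051 ]
   0.05722507187170101 -75.25161171012338
   0.05443843066990527 -165.65616879191225
   0.058409027215142635 104.53361637610179
   0.0542407957599884 13.091924425644077
0.061 [ 0.4959 -0.2757  0.061 ]
   0.055277404821513276 -75.25161171012338
   0.052585607524179574 -165.65616879191225
   0.056421064002173525 104.5336163761018
   0.05239469915892963 13.09192442564411
```

play_rows:
  deltas:
    - [-1, 0.016, -0.036, 0, 0, 0, 0]
    - [-1, 0.016, -0.036, 0, 0, 0, 0]
    - [-1, 0.016, -0.036, 0, 0, 0, 0]
    - [-1, 0.016, -0.036, 0, 0, 0, 0]
    - [-1, 0.016, -0.036, 0, 0, 0, 0]
    - [-1, 0.016, -0.036, 0, 0, 0, 0]
    - [-1, 0.016, -0.036, 0, 0, 0, 0]
    - [-1, 0.016, -0.036, 0, 0, 0, 0]
    - [-1, 0.016, -0.036, 0, 0, 0, 0]
    - [-1, 0.016, -0.036, 0, 0, 0, 0]

```text
time_s: 2.45
tcp_pos: [0.4997, 0.0966, 0.3749]
tcp_rot: [[0.93, 0.367, 0.0], [0.367, -0.93, -0.0], [0.0, 0.0, -1.0]]
wrist_force: [0.5, -0.8, -0.5]
grip_width: 0.0857
gripper_force: 0.0
```

play_rows:
  deltas:
    - [-1, 0.016, -0.036, 0, 0, 0, 0]
    - [-1, 0.016, -0.036, 0, 0, 0, 0]
    - [-1, 0.016, -0.036, 0, 0, 0, 0]
    - [-1, 0.016, -0.036, 0, 0, 0, 0]
    - [-1, 0, 0, 0, 0, 0, 0]
    - [-1, 0, 0, 0, 0, 0, 0]
    - [-1, 0, 0, 0, 0, 0, 0]

```text
time_s: 3.15
tcp_pos: [0.5066, 0.2521, 0.3747]
tcp_rot: [[0.93, 0.367, 0.0], [0.367, -0.93, -0.001], [-0.0, 0.001, -1.0]]
wrist_force: [0.4, 0.3, 0.1]
grip_width: 0.0855
gripper_force: 0.0
```

Run:
```python
from h import *
import pickle
np.set_printoptions(precision=4,suppress=True)
c=get_calibration("wrist");save("wrist","pics/w2.png");pickle.dump(c,open("w2.pkl","wb"))
s=observe();print(s["tcp_pos"],s["tcp_rot"],s["time_s"])
```

```text
[0.5066 0.252  0.3748] [[ 0.9303  0.3668  0.0001]
 [ 0.3668 -0.9303 -0.0006]
 [-0.0001  0.0006 -1.    ]] 3.2
```

View pics/w2.png

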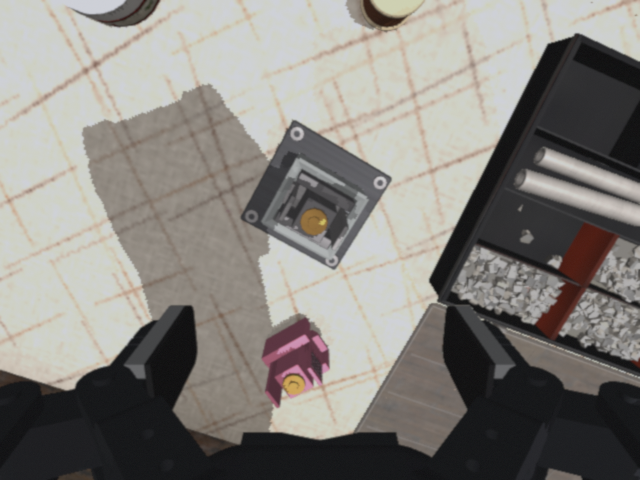

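Wrist view: the dock's bolts are at (297,133), (380,183), (332,261) and (251,216), and the die's brass button is at (314,221). The pink look-alike is at (293,365). Enlarging to see the tab direction.

Run:
```python
from h import *
import pickle
np.set_printoptions(precision=4,suppress=True)
c=pickle.load(open("w2.pkl","rb"));im=cv2.imread("pics/w2.png")
x=cv2.resize(im[115:275,240:400],(600,600),interpolation=cv2.INTER_CUBIC);cv2.imwrite("pics/crop3.png",x)
h=cv2.cvtColor(im,cv2.COLOR_BGR2HSV)[200:250,290:340]
m=((h[...,0]>10)&(h[...,0]<28)&(h[...,1]>130)).astype(np.uint8)
n,l,st,ce=cv2.connectedComponentsWithStats(m);k=1+np.argmax(st[1:,4]);uv=ce[k]+[290,200];print(uv,st[k],[onz(c,uv,z) for z in(.084,.09)])
```

```text
[313.1893 221.0309] [ 11   9  26  25 486] [array([0.5088, 0.257 , 0.084 ]), array([0.5103, 0.2575, 0.09  ])]
```

View pics/crop3.png

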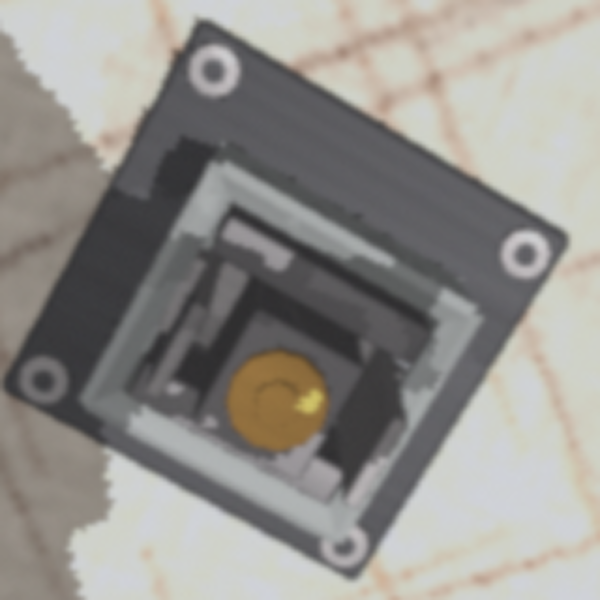

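The tabs show as slabs left (205,325) and right (370,415) of the button, so the die's y axis runs along the upper-left to lower-right direction, parallel to bolts 1→2.

Run:
```python
from h import *
import pickle
np.set_printoptions(precision=4,suppress=True)
c=pickle.load(open("w2.pkl","rb"))
f=lambda p:((p[0]+.5)/3.75-.5+240,(p[1]+.5)/3.75-.5+115)
B=[f(p) for p in((214,70),(526,254),(344,545),(43,380))]
R=[f(p) for p in((222,160),(482,312),(346,540),(85,410))]
for L,z in((B,.0085),(R,.051)):
    P=np.array([onz(c,u,z) for u in L]);print(z,P.mean(0))
    for i in range(4):
        d=P[(i+1)%4]-P[i];print("  ",np.linalg.norm(d),np.degrees(np.arctan2(d[1],d[0])))
```

```text
0.0085 [0.5075 0.2562 0.0085]
   0.07688757187244546 -98.56425762997372
   0.07689167734788306 171.3699983574574
   0.07696261042121594 81.41815763479183
   0.07686817939932943 -8.685951129967238
0.051 [0.5085 0.2557 0.051 ]
   0.056711789566779185 -98.72533007953285
   0.05253051306861566 172.54356383666206
   0.057309651174470885 83.7580430529989
   0.055004313863151556 -8.080292721382
```

play_rows:
  deltas:
    - [-1, 0.0028, -0.0032, 0.01, 0, 0, 0]
    - [-1, 0, 0, 0.01, 0, 0, 7.5]
    - [-1, 0, 0, 0.01, 0, 0, 7.5]
    - [-1, 0, 0, 0.01, 0, 0, 7.5]
    - [-1, 0, 0, 0.01, 0, 0, 7.6]
    - [-1, 0, 0, 0.01, 0, 0, 0]
    - [-1, 0, 0, 0, 0, 0, 0]
    - [-1, 0, 0, 0, 0, 0, 0]

```text
time_s: 4.0
tcp_pos: [0.5077, 0.2574, 0.3146]
tcp_rot: [[0.99, -0.144, -0.0], [-0.144, -0.99, -0.0], [-0.0, 0.0, -1.0]]
wrist_force: [-0.1, 0.2, -0.4]
grip_width: 0.0855
gripper_force: 0.0
```

Run:
```python
from h import *
import pickle
np.set_printoptions(precision=4,suppress=True)
c=get_calibration("wrist");save("wrist","pics/w3.png");pickle.dump(c,open("w3.pkl","wb"))
s=observe();print(s["tcp_pos"],s["tcp_rot"],s["time_s"],s["wrist_force"])
c2=pickle.load(open("w2.pkl","rb"));im=cv2.imread("pics/w3.png")
u0=proj(c,(.508,.256,.084)).astype(int);print(u0)
h=cv2.cvtColor(im,cv2.COLOR_BGR2HSV);h=h[u0[1]-60:u0[1]+60,u0[0]-60:u0[0]+60]
m=((h[...,0]>10)&(h[...,0]<28)&(h[...,1]>130)).astype(np.uint8)
n,l,st,ce=cv2.connectedComponentsWithStats(m);k=1+np.argmax(st[1:,4]);uv=ce[k]+u0-60;print(uv,st[k])
print("button",tri((c2,(313.2,221)),(c,uv)),onz(c,uv,.084))
cv2.imwrite("pics/crop4.png",cv2.resize(im[u0[1]-110:u0[1]+110,u0[0]-140:u0[0]+140],(763,600),interpolation=cv2.INTER_CUBIC));print(u0-[140,110])
```

```text
[0.5078 0.2575 0.3149] [[ 0.9895 -0.1448  0.0002]
 [-0.1448 -0.9895  0.0002]
 [ 0.0002 -0.0003 -1.    ]] 4.05 [0.2995 0.029  0.2912]
[321 257]
[320.9534 255.7485] [ 44  43  33  32 815]
button [0.5078 0.2567 0.0803] [0.5089 0.2564 0.084 ]
[181 147]
```

View pics/crop4.png

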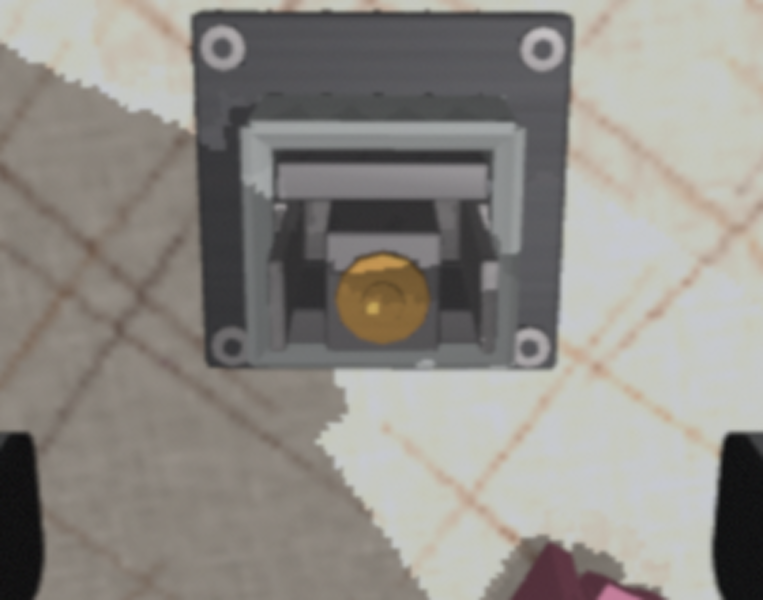

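play_rows:
  deltas:
    - [-1, 0.0006, 0.001, 0.02, 0, 0, 0]
    - [-1, 0, 0, 0.02, 0, 0, 0]
    - [-1, 0, 0, 0.02, 0, 0, 0]
    - [-1, 0, 0, 0.015, 0, 0, 0]
    - [-1, 0, 0, 0.0095, 0, 0, 0]
    - [-1, 0, 0, 0, 0, 0, 0]
    - [-0.1, 0, 0, 0, 0, 0, 0]
    - [-0.1, 0, 0, 0, 0, 0, 0]
    - [-0.1, 0, 0, 0, 0, 0, 0]
    - [-0.1, 0, 0, 0, 0, 0, 0]

```text
time_s: 5.05
tcp_pos: [0.5081, 0.2566, 0.2307]
tcp_rot: [[0.989, -0.147, 0.001], [-0.147, -0.989, 0.0], [0.001, -0.0, -1.0]]
wrist_force: [-0.8, -0.7, 0.7]
grip_width: 0.0471
gripper_force: 0.0
```

Run:
```python
from h import *
np.set_printoptions(precision=4,suppress=True)
save("wrist","pics/w4.png")
s=observe();print(s["tcp_pos"],s["time_s"],s["wrist_force"],s["grip_width"])
```

```text
[0.5081 0.2565 0.2306] 5.1 [ 0.2421 -0.0284 -1.4143] 0.04718063266976719
```

View pics/w4.png

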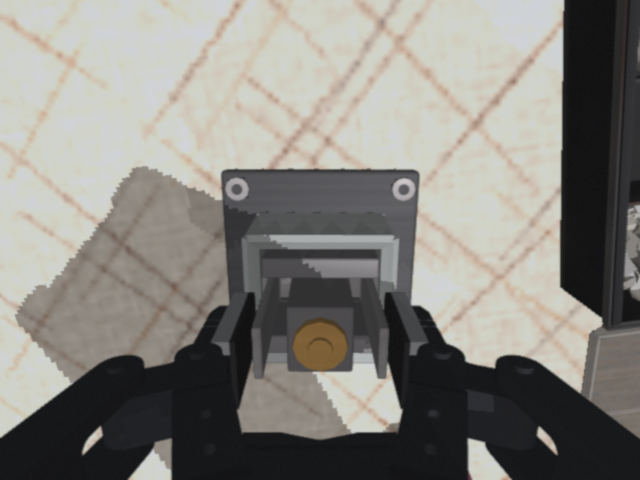

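The pads straddle the two tabs, with pad faces at columns 250 and 387 and tab outsides at 253 and 386, so they are centred within about 0.5 mm. Pinching now.

play_rows:
  deltas:
    - [0.1, 0, 0, 0, 0, 0, 0]
    - [0.2, 0, 0, 0, 0, 0, 0]
    - [0.3, 0, 0, 0, 0, 0, 0]
    - [0.33, 0, 0, 0, 0, 0, 0]
    - [0.33, 0, 0, 0, 0, 0, 0]
    - [0.33, 0, 0, 0, 0, 0, 0]

```text
time_s: 5.7
tcp_pos: [0.5081, 0.2566, 0.2303]
tcp_rot: [[0.989, -0.147, 0.0], [-0.147, -0.989, 0.0], [0.0, -0.0, -1.0]]
wrist_force: [-0.0, 0.3, 5.3]
grip_width: 0.029
gripper_force: 10.4
```

play_rows:
  deltas:
    - [0.4, 0, 0, 0, 0, 0, 0]
    - [0.45, 0, 0, 0, 0, 0, 0]
    - [0.45, 0, 0, 0, 0, 0, 0]
    - [0.45, 0, 0, 0, 0, 0, 0]

```text
time_s: 6.1
tcp_pos: [0.5081, 0.2566, 0.2303]
tcp_rot: [[0.989, -0.147, 0.0], [-0.147, -0.989, 0.0], [0.0, -0.0, -1.0]]
wrist_force: [0.4, 0.6, 6.3]
grip_width: 0.0243
gripper_force: 43.0
```

play_rows:
  deltas:
    - [0.45, 0, 0, -0.001, 0, 0, 0]
    - [0.45, 0, 0, -0.001, 0, 0, 0]
    - [0.45, 0, 0, -0.001, 0, 0, 0]
    - [0.45, 0, 0, -0.001, 0, 0, 0]

```text
time_s: 6.5
tcp_pos: [0.5081, 0.2565, 0.2343]
tcp_rot: [[0.989, -0.147, 0.0], [-0.147, -0.989, 0.0], [0.0, -0.0, -1.0]]
wrist_force: [0.3, 0.1, 3.0]
grip_width: 0.0241
gripper_force: 42.6
```

play_rows:
  deltas:
    - [0.45, 0, 0, -0.002, 0, 0, 0]
    - [0.45, 0, 0, -0.003, 0, 0, 0]
    - [0.45, 0, 0, -0.004, 0, 0, 0]
    - [0.45, 0, 0, -0.004, 0, 0, 0]
    - [0.45, 0, 0, -0.004, 0, 0, 0]
    - [0.45, 0, 0, -0.004, 0, 0, 0]
    - [0.45, 0, 0, -0.004, 0, 0, 0]
    - [0.45, 0, 0, 0, 0, 0, 0]

```text
time_s: 7.3
tcp_pos: [0.5082, 0.2566, 0.2598]
tcp_rot: [[0.989, -0.147, 0.001], [-0.147, -0.989, 0.0], [0.001, -0.001, -1.0]]
wrist_force: [1.3, -0.6, -3.0]
grip_width: 0.0246
gripper_force: 41.9
```

```bash
cat >> h.py <<'E'
def button(im):
    h=cv2.cvtColor(im,cv2.COLOR_BGR2HSV)[300:390,270:370]
    m=((h[...,0]>10)&(h[...,0]<28)&(h[...,1]>130)).astype(np.uint8)
    n,l,st,ce=cv2.connectedComponentsWithStats(m);k=1+np.argmax(st[1:,4]);return ce[k]+[270,300],st[k]
E
python3 - <<'E'
from h import *
np.set_printoptions(precision=4,suppress=True)
save("wrist","pics/w5.png")
s=observe();print(s["tcp_pos"],s["time_s"],s["wrist_force"],s["moment"],s["grip_width"])
print(button(cv2.imread("pics/w4.png")),button(cv2.imread("pics/w5.png")))
E
```

```text
[0.5081 0.2565 0.2595] 7.35 [ 0.569   1.1012 -1.2418] [-0.0065 -0.0357  0.0077] 0.024152257404301537
(array([319.7082, 344.3267]), array([  23,   19,   54,   51, 2118], dtype=int32)) (array([319.338 , 340.1907]), array([  23,   15,   53,   51, 2050], dtype=int32))
```

Run:
```python
from h import *
for f in("w4","w5"):
    g=cv2.cvtColor(cv2.imread(f"pics/{f}.png"),cv2.COLOR_BGR2GRAY)
    for c in(300,345):print(f,c,[int(v) for v in g[225:325:2,c-2:c+3].mean(1)])
    for r in (268,290,330,365): print(f,"row",r,[int(v) for v in g[r-1:r+2,240:400:3].mean(0)])
```

```text
w4 300 [78, 78, 77, 77, 79, 156, 172, 172, 167, 144, 142, 143, 88, 53, 52, 51, 54, 76, 83, 82, 77, 77, 76, 76, 75, 75, 64, 48, 48, 49, 49, 48, 49, 49, 49, 49, 49, 48, 48, 49, 49, 61, 73, 76, 75, 76, 75, 76, 75, 75]
w4 345 [84, 84, 84, 83, 82, 144, 173, 174, 170, 145, 143, 142, 87, 52, 53, 53, 58, 106, 140, 141, 138, 135, 132, 129, 127, 126, 102, 53, 51, 50, 49, 49, 49, 49, 49, 49, 49, 49, 49, 49, 49, 61, 72, 75, 75, 75, 75, 75, 75, 75]
w4 row 268 [57, 90, 110, 99, 99, 97, 95, 65, 76, 76, 76, 76, 76, 76, 77, 76, 76, 76, 76, 76, 76, 76, 76, 94, 85, 122, 129, 130, 130, 131, 131, 132, 132, 133, 133, 133, 134, 134, 135, 136, 136, 137, 137, 137, 138, 138, 102, 144, 151, 149, 148, 162, 154, 93]
w4 row 290 [56, 66, 107, 98, 95, 98, 97, 74, 71, 61, 56, 51, 52, 66, 96, 96, 89, 50, 49, 49, 49, 49, 49, 49, 49, 49, 48, 49, 49, 49, 49, 48, 49, 49, 49, 49, 48, 79, 96, 96, 76, 57, 56, 61, 62, 64, 80, 108, 108, 103, 104, 97, 94, 90]
w4 row 330 [18, 18, 17, 18, 84, 92, 90, 57, 50, 51, 51, 49, 49, 50, 50, 50, 70, 75, 74, 67, 80, 98, 97, 97, 97, 96, 96, 97, 96, 96, 97, 96, 95, 78, 61, 73, 75, 71, 51, 49
[... 987 characters left out ...]
, 88]
w5 row 290 [93, 57, 57, 57, 57, 65, 119, 110, 107, 82, 69, 69, 68, 67, 28, 31, 51, 48, 49, 48, 48, 48, 48, 49, 48, 49, 48, 48, 48, 48, 48, 48, 51, 52, 52, 48, 48, 55, 31, 34, 72, 71, 72, 71, 88, 107, 106, 98, 91, 91, 91, 91, 89, 138]
w5 row 330 [23, 22, 23, 23, 23, 55, 68, 68, 68, 68, 67, 29, 21, 31, 59, 50, 68, 74, 71, 89, 99, 98, 98, 97, 98, 98, 97, 97, 97, 97, 97, 97, 97, 97, 84, 70, 74, 65, 55, 67, 24, 20, 36, 67, 67, 68, 68, 68, 49, 23, 24, 24, 24, 24]
w5 row 365 [23, 22, 23, 23, 23, 23, 24, 23, 23, 22, 20, 34, 31, 20, 71, 129, 102, 75, 75, 75, 75, 76, 77, 81, 85, 90, 94, 100, 96, 92, 88, 85, 84, 84, 83, 83, 81, 138, 183, 69, 19, 32, 32, 22, 22, 23, 22, 24, 23, 23, 22, 23, 22, 23]
```

Run:
```python
from h import *
np.set_printoptions(precision=4,suppress=True)
s=observe();c=get_calibration("wrist");T=np.array(c["world_from_camera"]);R=np.array(s["tcp_rot"]);p=np.array(s["tcp_pos"])
Tt=np.eye(4);Tt[:3,:3]=R;Tt[:3,3]=p
print("cam in tool",np.linalg.inv(Tt)@T)
for uv in((319.7,344.3),(319.3,340.2)):
    print("button in tool",R.T@(onz(c,uv,p[2]-.1463)-p))
# target for bed: tool y axis at -75.45 deg
a=np.arctan2(R[1,1],R[0,1]);print("tool y yaw",np.degrees(a))
d=np.array([.494,-.2755,0])-p*[1,1,0];print("shift in tool",R.T@d, "joints",s["joint_positions"])
```

```text
cam in tool [[-0.0004  0.9588  0.2842  0.0723]
 [ 1.      0.0002  0.0005  0.0001]
 [ 0.0004  0.2842 -0.9588  0.0297]
 [ 0.      0.      0.      1.    ]]
button in tool [0.0017 0.0002 0.1463]
button in tool [0.0032 0.     0.1463]
tool y yaw -98.45467467311018
shift in tool [ 0.0643  0.5283 -0.0001] joints [ -28.742    35.9999   -5.6306  106.5302    5.4092   37.7013 -136.0402]
```

play_rows:
  deltas:
    - [0.45, 0, 0, -0.015, 0, 0, 0]
    - [0.45, 0, 0, -0.025, 0, 0, 0]
    - [0.45, 0, 0, -0.025, 0, 0, -5]
    - [0.45, 0, 0, -0.025, 0, 0, -6]
    - [0.45, 0, 0, -0.025, 0, 0, -6]
    - [0.45, 0, 0, -0.015, 0, 0, -6]
    - [0.45, -0.003, 0.01, 0, 0, 0, 0]
    - [0.45, -0.006, 0.02, 0, 0, 0, 0]
    - [0.45, -0.009, 0.03, 0, 0, 0, 0]
    - [0.45, -0.0107, 0.0365, 0, 0, 0, 0]

```text
time_s: 8.35
tcp_pos: [0.5039, 0.1547, 0.3879]
tcp_rot: [[0.969, 0.249, -0.001], [0.249, -0.969, -0.0], [-0.001, -0.0, -1.0]]
wrist_force: [1.3, -0.4, -1.6]
grip_width: 0.0245
gripper_force: 41.9
```

play_rows:
  deltas:
    - [0.45, -0.0107, 0.0365, 0, 0, 0, 0]
    - [0.45, -0.0107, 0.0365, 0, 0, 0, 0]
    - [0.45, -0.0107, 0.0365, 0, 0, 0, 0]
    - [0.45, -0.0107, 0.0365, 0, 0, 0, 0]
    - [0.45, -0.0107, 0.0365, 0, 0, 0, 0]
    - [0.45, -0.0107, 0.0365, 0, 0, 0, 0]
    - [0.45, -0.0107, 0.0365, 0, 0, 0, 0]
    - [0.45, -0.0107, 0.0365, 0, 0, 0, 0]
    - [0.45, -0.0107, 0.0365, 0, 0, 0, 0]
    - [0.45, -0.009, 0.03, 0, 0, 0, 0]

```text
time_s: 9.35
tcp_pos: [0.4913, -0.2202, 0.388]
tcp_rot: [[0.969, 0.246, -0.002], [0.246, -0.969, -0.0], [-0.002, -0.0, -1.0]]
wrist_force: [0.3, 0.1, -1.4]
grip_width: 0.0245
gripper_force: 41.9
```

play_rows:
  deltas:
    - [0.45, -0.006, 0.02, 0, 0, 0, 0]
    - [0.45, -0.003, 0.01, 0.02, 0, 0, 0]
    - [0.45, 0, 0, 0.03, 0, 0, 0]
    - [0.45, 0, 0, 0.03, 0, 0, 0]
    - [0.45, 0, 0, 0.01, 0, 0, 0]
    - [0.45, 0, 0, 0, 0, 0, 0]
    - [0.45, 0, 0, 0, 0, 0, 0]
    - [0.45, 0, 0, 0, 0, 0, 0]

```text
time_s: 10.15
tcp_pos: [0.4917, -0.249, 0.3004]
tcp_rot: [[0.968, 0.251, 0.002], [0.251, -0.968, -0.001], [0.001, 0.001, -1.0]]
wrist_force: [1.4, -0.1, -0.4]
grip_width: 0.0243
gripper_force: 41.9
```

Run:
```python
from h import *
import pickle
np.set_printoptions(precision=4,suppress=True)
c=get_calibration("wrist");im=save("wrist","pics/w6.png");pickle.dump(c,open("w6.pkl","wb"))
s=observe();p=np.array(s["tcp_pos"]);R=np.array(s["tcp_rot"])
print(p,R,s["time_s"],s["wrist_force"],s["grip_width"],s["gripper_force"])
print(button(cv2.imread("pics/w6.png")))
d=np.array([.494,-.2755,p[2]])-p;print("bed in tool",R.T@d,np.degrees(np.arctan2(R[1,1],R[0,1])))
```

```text
[ 0.4917 -0.249   0.3004] [[ 0.9681  0.2507  0.0017]
 [ 0.2507 -0.9681 -0.0008]
 [ 0.0015  0.0012 -1.    ]] 10.2 [-0.051   0.2408 -2.2231] 0.024604130938403197 41.929582357406616
(array([319.0914, 340.129 ]), array([  23,   15,   53,   51, 2046], dtype=int32))
bed in tool [-0.0044  0.0262  0.    ] -75.48210425997975
```

View pics/w6.png

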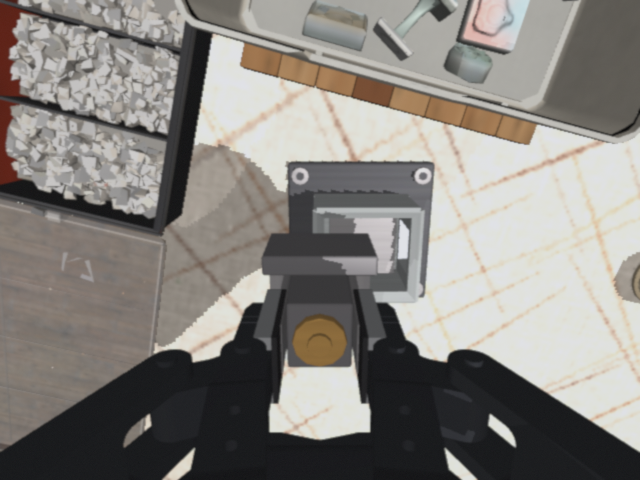

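Wrist view: the die is held upright and level (block columns 264–378, button (319,340)). The bed's bolts are at (300,176) and (423,175), so the bed lies about 26 mm along tool +y. The button shift relative to the pre-pinch picture means the die sits about 2 mm lower in the grip.

Run:
```python
from h import *
import pickle
np.set_printoptions(precision=4,suppress=True)
T=np.linalg.inv
s=observe();Rn=np.array(s["tcp_rot"]);pn=np.array(s["tcp_pos"]);cw=get_calibration("wrist")
Tt=np.eye(4);Tt[:3,:3]=Rn;Tt[:3,3]=pn
rel=T(Tt)@np.array(cw["world_from_camera"])
def ct(c): c=dict(c);c["world_from_camera"]=rel;return c   # tool frame rays
def ring(f,u,v,r=13):
    g=cv2.cvtColor(cv2.imread(f"pics/{f}.png"),cv2.COLOR_BGR2GRAY)[v-r:v+r+1,u-r:u+r+1]
    g=cv2.resize(g,None,fx=4,fy=4,interpolation=cv2.INTER_CUBIC);m=((g>125)*255).astype(np.uint8)
    cs=[k for k in cv2.findContours(m,cv2.RETR_EXTERNAL,cv2.CHAIN_APPROX_NONE)[0] if 0<cv2.boundingRect(k)[0] and 0<cv2.boundingRect(k)[1] and sum(cv2.boundingRect(k)[::2])<g.shape[1]-1]
    k=max(cs,key=cv2.contourArea);x,y=cv2.minEnclosingCircle(k)[0];return ((x+.5)/4-.5+u-r,(y+.5)/4-.5+v-r),cv2.minEnclosingCircle(k)[1]/4
for f,z,L in(("w3",.3148,((263,164),(380,165))),("w4",.2306,((236,189),(404,189))),("w6",.3004,((300,176),(423,175)))):
    P=[]
    for u,v in L:
        uv,r=ring(f,u,v);P.append(onz(ct(cw),uv,z-.0085));print(f,uv,r)
    d=P[1]-P[0];n=np.linalg.norm(d);m=(P[0]+P[1])/2;ang=np.arctan2(-d[0],d[1])
    print("  spacing",n,"ang",np.degrees(ang),"centre in tool",m+.0385*np.array([-np.cos(ang),-np.sin(ang),0]))
```

```text
w3 (262.25, 164.0) 8.149027824401855
w3 (379.8372097015381, 164.4098834991455) 8.304095268249512
  spacing 0.07702452778681501 ang 0.21346191092598815 centre in tool [-0.0002  0.0009  0.3063]
w4 (236.75, 188.375) 11.769290924072266
w4 (403.39534854888916, 188.86046504974365) 11.901902198791504
  spacing 0.07719239604548692 ang 0.18222350669881984 centre in tool [-0.0011  0.0002  0.2221]
w6 (299.74109268188477, 175.74419498443604) 8.928680419921875
w6 (422.74595165252686, 175.5939121246338) 9.315038681030273
  spacing 0.0769621234502017 ang -0.05574194130858082 centre in tool [-0.0056  0.0262  0.2919]
```

play_rows:
  deltas:
    - [0.45, -0.0028, 0.013, 0, 0, 0, 0]
    - [0.45, -0.0028, 0.013, 0, 0, 0, 0]
    - [0.45, 0, 0, 0.01, 0, 0, 0]
    - [0.45, 0, 0, 0.008, 0, 0, 0]
    - [0.45, 0, 0, 0, 0, 0, 0]
    - [0.45, 0, 0, 0, 0, 0, 0]

```text
time_s: 10.8
tcp_pos: [0.4925, -0.2751, 0.2808]
tcp_rot: [[0.968, 0.252, -0.001], [0.252, -0.968, 0.001], [-0.001, -0.001, -1.0]]
wrist_force: [0.0, -0.5, -1.2]
grip_width: 0.0243
gripper_force: 41.9
```

Run:
```python
from h import *
np.set_printoptions(precision=4,suppress=True)
im=save("wrist","pics/w7.png")
s=observe();p=np.array(s["tcp_pos"]);R=np.array(s["tcp_rot"]);c=get_calibration("wrist")
print(p,s["time_s"],s["wrist_force"],s["moment"])
g=cv2.cvtColor(cv2.imread("pics/w7.png"),cv2.COLOR_BGR2GRAY)
P=[]
for u0 in(319-70,319+70):
    q=proj(c,p+R@np.array([.0375,(u0-319)*.0385/70,0])+[0,0,.0085-p[2]]).astype(int);u,v=q;r=13
    w=cv2.resize(g[v-r:v+r+1,u-r:u+r+1],None,fx=4,fy=4,interpolation=cv2.INTER_CUBIC)
    k=max([k for k in cv2.findContours(((w>125)*255).astype(np.uint8),cv2.RETR_EXTERNAL,cv2.CHAIN_APPROX_NONE)[0]],key=cv2.contourArea)
    (x,y),rr=cv2.minEnclosingCircle(k);uv=((x+.5)/4-.5+u-r,(y+.5)/4-.5+v-r);P.append(R.T@(onz(c,uv,.0085)-p));print(q,uv,rr/4)
print((P[0]+P[1])/2-[.0385,0,0],np.linalg.norm(P[1]-P[0]))
for r in(190,200,210,222,240):print(r,[int(v) for v in g[r-1:r+2,240:400:4].mean(0)])
print([int(v) for v in g[170:270:2,318:322].mean(1)])
```

```text
[ 0.4926 -0.2751  0.2811] 10.85 [ 0.2094 -0.4342 -1.4112] [-0.0564 -0.0524 -0.0252]
[253 172] (np.float64(257.4339084625244), np.float64(166.43390798568726)) 7.703008651733398
[386 172] (np.float64(387.94444465637207), np.float64(169.7395830154419)) 10.052347183227539
[0.0017 0.0019 0.2726] 0.07530771962106443
190 [138, 61, 58, 58, 58, 58, 58, 61, 83, 84, 84, 84, 84, 84, 84, 85, 85, 84, 85, 85, 85, 85, 85, 85, 85, 85, 86, 85, 85, 85, 89, 94, 96, 110, 110, 109, 110, 110, 109, 107]
200 [124, 73, 57, 57, 57, 57, 68, 88, 88, 88, 89, 89, 88, 89, 89, 89, 89, 89, 89, 88, 88, 88, 88, 88, 89, 89, 89, 89, 88, 89, 89, 89, 89, 89, 91, 106, 106, 107, 107, 102]
210 [134, 90, 57, 57, 57, 102, 114, 105, 105, 105, 105, 105, 106, 111, 166, 166, 166, 166, 166, 166, 167, 167, 167, 167, 167, 168, 168, 168, 168, 168, 168, 168, 168, 168, 167, 180, 114, 104, 105, 95]
222 [120, 112, 57, 58, 58, 90, 116, 111, 107, 78, 119, 127, 106, 106, 106, 107, 107, 106, 107, 106, 106, 106, 106, 107, 107, 113, 132, 107, 107, 108, 134, 204, 88, 165, 161, 182, 107, 106, 106, 100]
240 [140, 136, 56, 57, 58, 71, 118, 87, 56, 56, 56, 56, 56, 56, 56, 56, 56, 56, 56, 56, 56, 56, 56, 56, 56, 55, 56, 56, 55, 56, 55, 55, 56, 115, 116, 111, 102, 102, 102, 134]
[102, 99, 101, 103, 103, 101, 102, 102, 69, 64, 88, 89, 89, 89, 89, 88, 89, 156, 186, 185, 165, 162, 159, 120, 108, 107, 107, 105, 105, 106, 106, 101, 60, 56, 56, 56, 56, 56, 56, 56, 56, 56, 56, 71, 84, 86, 85, 85, 84, 83]
```

Run:
```python
from h import *
np.set_printoptions(precision=4,suppress=True)
s=observe();p=np.array(s["tcp_pos"]);R=np.array(s["tcp_rot"]);c=get_calibration("wrist")
g=cv2.cvtColor(cv2.imread("pics/w7.png"),cv2.COLOR_BGR2GRAY).astype(float)
def edges(a,o):
    d=np.diff(cv2.GaussianBlur(a.reshape(1,-1),(5,1),0)[0]);return [(i+o+.5,int(d[i])) for i in range(1,len(d)-1) if abs(d[i])>6 and abs(d[i])>=abs(d[i-1]) and abs(d[i])>abs(d[i+1])]
for u in(300,320,340):print("col",u,edges(g[160:300,u-2:u+3].mean(1),160))
for v in(210,228,245,250,265):print("row",v,edges(g[v-1:v+2,235:405].mean(0),235))
X=lambda row,dep:(R.T@(onz(c,(319.3,row),p[2]-dep)-p))[0]
print("die from bottom edge",X(233,.2143)-.02,"top edge",X(256.5,.1783)-.02)
for q in(0,.005,.01):print("bed via rim",q,X(203.5,p[2]-.051-q)-.0265)
```

```text
col 300 [(186.5, -9), (203.5, 28), (209.5, -7), (215.5, -16), (232.5, -14), (255.5, 7), (274.5, -7)]
col 320 [(185.5, -12), (189.5, 8), (203.5, 29), (209.5, -7), (215.5, -16), (232.5, -14), (255.5, 7), (274.5, -7)]
col 340 [(186.5, -12), (189.5, 6), (203.5, 29), (209.5, -7), (215.5, -9), (221.5, -10), (232.5, -15), (256.5, 26), (265.5, -13), (270.5, -9), (274.5, -7)]
row 210 [(243.5, -22), (259.5, 17), (293.5, 16), (382.5, -20), (398.5, 35)]
row 228 [(244.5, -14), (260.5, 17), (275.5, 14), (284.5, -8), (357.5, 8), (362.5, 28), (367.5, -27), (370.5, 9), (382.5, -22), (396.5, 35)]
row 245 [(245.5, -24), (260.5, 17), (266.5, -16), (372.5, 16), (396.5, 36)]
row 250 [(245.5, -22), (260.5, 16), (264.5, -16), (374.5, 16), (395.5, 37)]
row 265 [(246.5, -23), (261.5, 7), (336.5, 8), (339.5, 9), (375.5, -13), (381.5, -9), (394.5, 36)]
die from bottom edge -0.0017527935126544804 top edge -0.00041440020987621937
bed via rim 0 0.0021089315057018707
bed via rim 0.005 0.0031969488233269394
bed via rim 0.01 0.004284966140951904
```

Run:
```python
from h import *
np.set_printoptions(precision=4,suppress=True)
s=observe();p=np.array(s["tcp_pos"]);R=np.array(s["tcp_rot"]);c=get_calibration("wrist")
X=lambda row,dep:(R.T@(onz(c,(319.3,row),p[2]-dep)-p))[0]
exec(open("/dev/stdin").read()) if 0 else None
def edges(a,o):
    d=np.diff(cv2.GaussianBlur(a.reshape(1,-1),(5,1),0)[0]);return [(i+o+.5,int(d[i])) for i in range(1,len(d)-1) if abs(d[i])>6 and abs(d[i])>=abs(d[i-1]) and abs(d[i])>abs(d[i+1])]
g=cv2.cvtColor(cv2.imread("pics/w4.png"),cv2.COLOR_BGR2GRAY).astype(float)
print("w4",edges(g[160:320,318:323].mean(1),160),edges(g[200:320,343:348].mean(1),200),"row",edges(g[237:240,225:420].mean(0),225))
z=.2306
print("dock rim outer",X(234.5,z-.051)-.0265,"chamf",X(248.5,z-.047)-.0215,"die top edge",X(258.5,z-.018-.036)-.02)
z=.281
for q in(.002,.0035,.005):print("bed rim",q,X(203.5,z-.051-q)-.0265,X(215.5,z-.047-q)-.0215)
for f in("w1","w6","w7"):
    g=cv2.cvtColor(cv2.imread(f"pics/{f}.png"),cv2.COLOR_BGR2GRAY).astype(float)
    if f=="w7":
        for u in(275,300,330,350,370):print(f,u,edges(g[120:200,u-2:u+3].mean(1),120))
        for v in(150,165,170,175,180):print(f,v,edges(g[v-1:v+2,235:410].mean(0),235))
print("plate far edge rows predicted x=.046:",[proj(c,p+R@np.array([x+.046,0,p[2]-.008]))[1] for x in(-.001,.001,.003)], "bolt",[proj(c,p+R@np.array([x+.0385,.0385,p[2]-.0085])) for x in(-.001,.001,.003)])
```

```text
w4 [(168.5, -39), (172.5, 7), (234.5, 28), (241.5, -8), (248.5, -27), (258.5, 21), (270.5, -8), (277.5, -11), (307.5, 6)] [(234.5, 27), (241.5, -8), (248.5, -27), (258.5, 22), (277.5, -21), (307.5, 6)] row [(241.5, 11), (269.5, 15), (393.5, -16), (398.5, -9), (415.5, 30)]
dock rim outer 0.0013105931928254384 chamf -0.0005167245020020507 die top edge -0.0005993568494974538
bed rim 0.002 0.002568603957967198 0.0006202570947207581
bed rim 0.0035 0.0028950091532547184 0.0009917347052427715
bed rim 0.005 0.0032214143485422217 0.001363212315764889
w7 275 [(154.5, -43), (184.5, -10), (188.5, 8)]
w7 300 [(154.5, -42), (157.5, 6), (186.5, -9)]
w7 330 [(153.5, -42), (157.5, 7), (186.5, -8)]
w7 350 [(153.5, -43), (157.5, 9), (185.5, -13), (189.5, 7)]
w7 370 [(154.5, -43), (157.5, 9)]
w7 150 [(310.5, -14), (316.5, 8)]
w7 165 [(241.5, -25), (245.5, 13), (254.5, 22), (261.5, -25), (375.5, -7), (380.5, 32), (385.5, -6), (389.5, 7), (395.5, -29), (400.5, 34)]
w7 170 [(241.5, -22), (245.5, 13), (249.5, -13), (259.5, 31), (263.5, -29), (374.5, -10), (378.5, 39), (383.5, -29), (391.5, 31), (396.5, -32), (400.5, 36)]
w7 175 [(241.5, -22), (246.5, 13), (262.5, -12), (266.5, 7), (379.5, 27), (385.5, -6), (389.5, 7), (395.5, -26), (400.5, 35)]
w7 180 [(242.5, -24), (270.5, 7), (399.5, 35)]
plate far edge rows predicted x=.046: [np.float64(159.6031873946819), np.float64(156.0817819524226), np.float64(152.54369831249002)] bolt [array([385.9208, 172.7661]), array([386.076 , 169.2993]), array([386.2319, 165.8163])]
```

play_rows:
  deltas:
    - [0.45, 0.0015, 0.0006, 0.003, 0, 0, 0]
    - [0.45, 0, 0, 0.003, 0, 0, 0]
    - [0.45, 0, 0, 0.002, 0, 0, 0]
    - [0.45, 0, 0, 0.002, 0, 0, 0]
    - [0.45, 0, 0, 0.002, 0, 0, 0]

```text
time_s: 11.35
tcp_pos: [0.4941, -0.2756, 0.269]
tcp_rot: [[0.968, 0.251, -0.0], [0.251, -0.968, 0.0], [-0.0, -0.0, -1.0]]
wrist_force: [0.6, 0.3, -1.9]
grip_width: 0.0243
gripper_force: 41.9
```

play_rows:
  deltas:
    - [0.45, 0, 0, 0.002, 0, 0, 0]
    - [0.45, 0, 0, 0.002, 0, 0, 0]
    - [0.45, 0, 0, 0.001, 0, 0, 0]

```text
time_s: 11.65
tcp_pos: [0.4941, -0.2756, 0.264]
tcp_rot: [[0.968, 0.251, -0.0], [0.251, -0.968, 0.0], [-0.0, -0.0, -1.0]]
wrist_force: [0.3, 0.5, -2.0]
grip_width: 0.0243
gripper_force: 41.9
```

play_rows:
  deltas:
    - [0.45, 0, 0, 0.001, 0, 0, 0]
    - [0.45, 0, 0, 0.001, 0, 0, 0]
    - [0.45, 0, 0, 0.001, 0, 0, 0]
    - [0.45, 0, 0, 0.001, 0, 0, 0]

```text
time_s: 12.05
tcp_pos: [0.4941, -0.2757, 0.2601]
tcp_rot: [[0.968, 0.251, 0.0], [0.251, -0.968, -0.0], [0.0, 0.0, -1.0]]
wrist_force: [-0.8, -0.1, -2.0]
grip_width: 0.0244
gripper_force: 41.9
```

play_rows:
  deltas:
    - [0.45, 0, 0, 0.001, 0, 0, 0]
    - [0.45, 0, 0, 0.001, 0, 0, 0]
    - [0.45, 0, 0, 0.001, 0, 0, 0]
    - [0.45, 0, 0, 0.001, 0, 0, 0]

```text
time_s: 12.45
tcp_pos: [0.4941, -0.2756, 0.2561]
tcp_rot: [[0.968, 0.251, 0.0], [0.251, -0.968, 0.0], [0.0, 0.0, -1.0]]
wrist_force: [0.1, -0.5, -1.4]
grip_width: 0.0244
gripper_force: 41.9
```

play_rows:
  deltas:
    - [0.45, 0, 0, 0.001, 0, 0, 0]
    - [0.45, 0, 0, 0.001, 0, 0, 0]
    - [0.45, 0, 0, 0.001, 0, 0, 0]

```text
time_s: 12.75
tcp_pos: [0.4941, -0.2756, 0.2531]
tcp_rot: [[0.968, 0.251, -0.0], [0.251, -0.968, 0.0], [-0.0, -0.0, -1.0]]
wrist_force: [-0.5, -0.4, -1.8]
grip_width: 0.0242
gripper_force: 41.9
```

play_rows:
  deltas:
    - [0.45, 0, 0, 0.001, 0, 0, 0]
    - [0.45, 0, 0, 0.001, 0, 0, 0]
    - [0.45, 0, 0, 0.001, 0, 0, 0]
    - [0.45, 0, 0, 0.001, 0, 0, 0]

```text
time_s: 13.15
tcp_pos: [0.4941, -0.2757, 0.2491]
tcp_rot: [[0.968, 0.251, 0.0], [0.251, -0.968, -0.0], [0.0, 0.0, -1.0]]
wrist_force: [0.2, 0.1, -2.2]
grip_width: 0.0244
gripper_force: 41.9
```

play_rows:
  deltas:
    - [0.45, 0, 0, 0.001, 0, 0, 0]
    - [0.45, 0, 0, 0.001, 0, 0, 0]

```text
time_s: 13.35
tcp_pos: [0.4941, -0.2756, 0.2471]
tcp_rot: [[0.968, 0.251, 0.0], [0.251, -0.968, 0.0], [0.0, -0.0, -1.0]]
wrist_force: [0.7, -0.0, -1.7]
grip_width: 0.0244
gripper_force: 41.9
```

play_rows:
  deltas:
    - [0.45, 0, 0, 0.001, 0, 0, 0]
    - [0.45, 0, 0, 0.001, 0, 0, 0]

```text
time_s: 13.55
tcp_pos: [0.4941, -0.2756, 0.2451]
tcp_rot: [[0.968, 0.251, -0.0], [0.251, -0.968, 0.0], [-0.0, -0.0, -1.0]]
wrist_force: [-0.0, 0.8, -2.6]
grip_width: 0.0247
gripper_force: 41.9
```

play_rows:
  deltas:
    - [0.45, 0, 0, 0.001, 0, 0, 0]
    - [0.45, 0, 0, 0.001, 0, 0, 0]

```text
time_s: 13.75
tcp_pos: [0.4941, -0.2756, 0.2431]
tcp_rot: [[0.968, 0.251, 0.0], [0.251, -0.968, 0.0], [0.0, -0.0, -1.0]]
wrist_force: [-0.6, 0.5, 1.8]
grip_width: 0.0241
gripper_force: 42.4
```

play_rows:
  deltas:
    - [0.45, 0, 0, 0.001, 0, 0, 0]
    - [0.45, 0, 0, 0, 0, 0, 0]

```text
time_s: 13.95
tcp_pos: [0.4941, -0.2757, 0.2422]
tcp_rot: [[0.968, 0.251, 0.0], [0.251, -0.968, -0.0], [0.0, 0.0, -1.0]]
wrist_force: [-0.3, 0.3, 2.3]
grip_width: 0.0246
gripper_force: 42.5
```

play_rows:
  deltas:
    - [0.45, 0, 0, 0.001, 0, 0, 0]
    - [0.45, 0, 0, 0, 0, 0, 0]

```text
time_s: 14.15
tcp_pos: [0.4941, -0.2757, 0.2412]
tcp_rot: [[0.968, 0.251, 0.0], [0.251, -0.968, -0.0], [0.0, 0.0, -1.0]]
wrist_force: [-1.2, 0.0, 2.7]
grip_width: 0.0243
gripper_force: 42.6
```

play_rows:
  deltas:
    - [0.45, 0, 0, 0.001, 0, 0, 0]
    - [0.45, 0, 0, 0, 0, 0, 0]

```text
time_s: 14.35
tcp_pos: [0.4941, -0.2757, 0.2402]
tcp_rot: [[0.968, 0.251, 0.0], [0.251, -0.968, -0.0], [0.0, 0.0, -1.0]]
wrist_force: [-1.5, 0.1, 2.7]
grip_width: 0.0245
gripper_force: 42.7
```

play_rows:
  deltas:
    - [0.45, 0, 0, 0.001, 0, 0, 0]
    - [0.45, 0, 0, 0.001, 0, 0, 0]
    - [0.45, 0, 0, 0.001, 0, 0, 0]
    - [0.45, 0, 0, 0, 0, 0, 0]

```text
time_s: 14.75
tcp_pos: [0.4941, -0.2757, 0.2371]
tcp_rot: [[0.968, 0.251, 0.0], [0.251, -0.968, -0.0], [0.0, 0.0, -1.0]]
wrist_force: [-0.4, 0.7, 3.0]
grip_width: 0.0248
gripper_force: 42.9
```

play_rows:
  deltas:
    - [0.45, 0, 0, 0.0005, 0, 0, 0]
    - [0.45, 0, 0, 0, 0, 0, 0]

```text
time_s: 14.95
tcp_pos: [0.4941, -0.2756, 0.2367]
tcp_rot: [[0.968, 0.251, 0.0], [0.251, -0.968, -0.0], [0.0, 0.0, -1.0]]
wrist_force: [-0.3, 0.8, 4.9]
grip_width: 0.0245
gripper_force: 43.0
```

play_rows:
  deltas:
    - [0.45, 0, 0, 0.0005, 0, 0, 0]
    - [0.45, 0, 0, 0, 0, 0, 0]

```text
time_s: 15.15
tcp_pos: [0.4941, -0.2756, 0.2362]
tcp_rot: [[0.968, 0.251, 0.0], [0.251, -0.968, -0.0], [0.0, 0.0, -1.0]]
wrist_force: [-0.3, -0.7, 4.3]
grip_width: 0.0247
gripper_force: 43.0
```

play_rows:
  deltas:
    - [0.45, 0, 0, 0.0005, 0, 0, 0]
    - [0.45, 0, 0, 0, 0, 0, 0]

```text
time_s: 15.35
tcp_pos: [0.4942, -0.2756, 0.2357]
tcp_rot: [[0.968, 0.251, 0.0], [0.251, -0.968, -0.0], [0.0, 0.0, -1.0]]
wrist_force: [0.1, 0.5, 4.9]
grip_width: 0.0241
gripper_force: 43.0
```

play_rows:
  deltas:
    - [0.45, 0, 0, 0.0005, 0, 0, 0]
    - [0.45, 0, 0, 0, 0, 0, 0]

```text
time_s: 15.55
tcp_pos: [0.4941, -0.2757, 0.2352]
tcp_rot: [[0.968, 0.251, 0.0], [0.251, -0.968, -0.0], [0.0, 0.0, -1.0]]
wrist_force: [-0.9, 0.0, 5.7]
grip_width: 0.0242
gripper_force: 43.1
```

play_rows:
  deltas:
    - [0.45, 0, 0, 0.0005, 0, 0, 0]
    - [0.45, 0, 0, 0, 0, 0, 0]

```text
time_s: 15.75
tcp_pos: [0.4941, -0.2757, 0.2347]
tcp_rot: [[0.968, 0.251, 0.0], [0.251, -0.968, -0.0], [0.0, 0.0, -1.0]]
wrist_force: [-0.5, -0.3, 5.4]
grip_width: 0.0244
gripper_force: 43.1
```

play_rows:
  deltas:
    - [0.45, 0, 0, 0.0003, 0, 0, 0]
    - [0.45, 0, 0, 0, 0, 0, 0]

```text
time_s: 15.95
tcp_pos: [0.4942, -0.2757, 0.2344]
tcp_rot: [[0.968, 0.251, 0.0], [0.251, -0.968, 0.0], [0.0, 0.0, -1.0]]
wrist_force: [-1.1, 0.2, 5.3]
grip_width: 0.0249
gripper_force: 43.1
```

play_rows:
  deltas:
    - [0.45, 0, 0, 0.0003, 0, 0, 0]
    - [0.45, 0, 0, 0, 0, 0, 0]

```text
time_s: 16.15
tcp_pos: [0.4942, -0.2757, 0.2341]
tcp_rot: [[0.968, 0.251, 0.0], [0.251, -0.968, -0.0], [0.0, 0.0, -1.0]]
wrist_force: [-1.2, 0.2, 5.9]
grip_width: 0.0244
gripper_force: 43.2
```

play_rows:
  deltas:
    - [0.45, 0, 0, 0.0003, 0, 0, 0]
    - [0.45, 0, 0, 0, 0, 0, 0]

```text
time_s: 16.35
tcp_pos: [0.4941, -0.2757, 0.2338]
tcp_rot: [[0.968, 0.251, 0.0], [0.251, -0.968, -0.0], [0.0, 0.0, -1.0]]
wrist_force: [0.1, 0.9, 6.6]
grip_width: 0.024
gripper_force: 43.2
```

play_rows:
  deltas:
    - [0.45, 0, 0, 0.0003, 0, 0, 0]
    - [0.45, 0, 0, 0, 0, 0, 0]

```text
time_s: 16.55
tcp_pos: [0.4942, -0.2756, 0.2337]
tcp_rot: [[0.968, 0.251, 0.0], [0.251, -0.968, -0.0], [0.0, 0.0, -1.0]]
wrist_force: [-2.1, 1.3, 8.0]
grip_width: 0.0244
gripper_force: 43.7
```

At the hard stop (8 N, motion stopped), so I'm letting go slowly and following down a little as the pads swing back.

play_rows:
  deltas:
    - [0.38, 0, 0, 0, 0, 0, 0]
    - [0.3, 0, 0, 0.0002, 0, 0, 0]
    - [0.2, 0, 0, 0.0003, 0, 0, 0]
    - [0.1, 0, 0, 0.0003, 0, 0, 0]
    - [0.0, 0, 0, 0, 0, 0, 0]
    - [-0.1, 0, 0, 0, 0, 0, 0]
    - [-0.1, 0, 0, 0, 0, 0, 0]

```text
time_s: 17.25
tcp_pos: [0.494, -0.2756, 0.2325]
tcp_rot: [[0.968, 0.251, -0.0], [0.251, -0.968, 0.0], [-0.0, -0.0, -1.0]]
wrist_force: [0.2, -0.8, 0.0]
grip_width: 0.0469
gripper_force: 0.0
```

Run:
```python
from h import *
np.set_printoptions(precision=4,suppress=True)
save("wrist","pics/w8.png");s=observe();print(s["tcp_pos"],s["wrist_force"],s["grip_width"],s["time_s"])
def edges(a,o):
    d=np.diff(cv2.GaussianBlur(a.reshape(1,-1),(5,1),0)[0]);return [(i+o+.5,int(d[i])) for i in range(1,len(d)-1) if abs(d[i])>6 and abs(d[i])>=abs(d[i-1]) and abs(d[i])>abs(d[i+1])]
for f in("w4","w8"):
    im=cv2.imread(f"pics/{f}.png");g=cv2.cvtColor(im,cv2.COLOR_BGR2GRAY).astype(float);print(f,button(im))
    print(edges(g[160:320,343:348].mean(1),160))
    for r in(310,340,360):print(r,[int(v) for v in g[r-1:r+2,235:405:3].mean(0)])
```

```text
[ 0.494  -0.2756  0.2325] [0.5186 0.2496 0.0293] 0.04732367472907519 17.3
w4 (array([319.7082, 344.3267]), array([  23,   19,   54,   51, 2118], dtype=int32))
[(168.5, -44), (172.5, 7), (234.5, 27), (241.5, -8), (248.5, -27), (258.5, 22), (277.5, -21), (307.5, 6)]
310 [68, 68, 50, 20, 17, 18, 18, 64, 62, 61, 54, 50, 51, 51, 51, 49, 49, 57, 74, 74, 75, 74, 75, 74, 74, 74, 74, 74, 74, 74, 74, 74, 74, 74, 74, 74, 74, 74, 74, 68, 49, 48, 49, 57, 57, 56, 57, 62, 61, 58, 20, 19, 19, 22, 37, 68, 69]
340 [20, 20, 18, 18, 18, 23, 86, 92, 86, 53, 50, 51, 79, 86, 87, 87, 87, 80, 74, 72, 97, 101, 101, 101, 101, 97, 79, 81, 87, 82, 75, 84, 100, 101, 100, 101, 100, 74, 75, 66, 81, 84, 84, 83, 75, 59, 56, 56, 74, 91, 91, 58, 20, 18, 21, 19, 19]
360 [29, 19, 18, 17, 17, 27, 88, 97, 95, 63, 61, 120, 121, 121, 122, 122, 122, 110, 73, 75, 75, 90, 97, 98, 98, 97, 97, 99, 99, 99, 99, 97, 97, 96, 97, 95, 82, 74, 74, 104, 179, 179, 179, 179, 179, 178, 145, 58, 88, 97, 93, 35, 19, 19, 20, 19, 25]
w8 (array([319.3421, 347.9054]), array([  22,   22,   55,   52, 2198], dtype=int32))
[(167.5, -48), (171.5, 8), 
[... 171 characters left out ...]
55, 56, 55, 55, 55, 62, 67, 68, 68, 68, 67, 68, 68, 67, 68, 68, 67, 67, 67, 68, 67, 67, 67, 67, 67, 67, 67, 63, 54, 54, 55, 60, 60, 59, 60, 69, 68, 62, 21, 21, 20, 22, 41, 75, 76]
340 [22, 18, 19, 18, 20, 75, 101, 97, 73, 55, 55, 57, 77, 79, 80, 80, 80, 71, 81, 80, 102, 108, 108, 108, 109, 108, 107, 100, 96, 99, 105, 108, 107, 108, 108, 108, 105, 75, 81, 73, 79, 104, 132, 132, 131, 69, 59, 59, 67, 100, 99, 87, 22, 20, 20, 21, 21]
360 [32, 20, 19, 20, 20, 43, 105, 104, 90, 56, 77, 126, 127, 126, 126, 126, 126, 91, 80, 82, 100, 107, 107, 107, 106, 106, 107, 106, 107, 107, 107, 107, 104, 106, 106, 106, 102, 82, 81, 96, 182, 182, 182, 183, 182, 182, 138, 59, 82, 105, 104, 67, 21, 19, 20, 20, 27]
```

The wrist picture matches the snapped-in dock picture: the tabs are back out at the same columns, and the die-to-rim gap is 25 px against 24 px. Backing off straight up.

play_rows:
  deltas:
    - [-0.2, 0, 0, 0, 0, 0, 0]
    - [-0.25, 0, 0, -0.004, 0, 0, 0]
    - [-0.25, 0, 0, -0.01, 0, 0, 0]
    - [-0.25, 0, 0, -0.02, 0, 0, 0]
    - [-0.25, 0, 0, -0.03, 0, 0, 0]
    - [-0.25, 0, 0, -0.03, 0, 0, 0]
    - [-0.25, 0, 0, -0.02, 0, 0, 0]
    - [-0.25, 0, 0, 0, 0, 0, 0]
    - [-0.25, 0, 0, 0, 0, 0, 0]

```text
time_s: 18.2
tcp_pos: [0.494, -0.2756, 0.3474]
tcp_rot: [[0.968, 0.251, 0.001], [0.251, -0.968, -0.0], [0.001, 0.001, -1.0]]
wrist_force: [-1.0, 0.1, -0.0]
grip_width: 0.0535
gripper_force: 0.0
```

Run:
```python
from h import *
import pickle
np.set_printoptions(precision=4,suppress=True)
c=get_calibration("wrist");save("wrist","pics/w9.png");s=observe();print(s["tcp_pos"],s["wrist_force"],s["time_s"])
im=cv2.imread("pics/w9.png");h=cv2.cvtColor(im,cv2.COLOR_BGR2HSV)[150:330,250:400]
m=((h[...,0]>10)&(h[...,0]<28)&(h[...,1]>130)).astype(np.uint8)
n,l,st,ce=cv2.connectedComponentsWithStats(m);k=1+np.argmax(st[1:,4]);uv=ce[k]+[250,150];print(uv,st[k])
K=419.5; print("button z from size (15.0mm cal. by w3 33px)",[onz(c,uv,z) for z in(.084,.088)])
# two-view height: w8 pose = straight below
c8=dict(c);T=np.array(c["world_from_camera"]).copy();T[2,3]+=.2325-s["tcp_pos"][2];T[:2,3]+=np.array([.494,-.2756])-np.array(s["tcp_pos"])[:2];c8["world_from_camera"]=T
print("tri",tri((c,uv),(c8,(319.34,347.9))))
```

```text
[ 0.4939 -0.2755  0.3466] [ 0.2195 -0.0542 -0.1469] 18.25
[318.942  240.5705] [ 55  77  29  28 638]
button z from size (15.0mm cal. by w3 33px) [array([ 0.4935, -0.2756,  0.084 ]), array([ 0.4947, -0.2753,  0.088 ])]
tri [ 0.4943 -0.2756  0.0864]
```

```bash
python3 -c "
from station import *
print(close_job())"
```

```text
the job is handed in; nothing more can be done
None
```

I freed the die from the dock, pressed it to the hard stop in the bed and let it go. The last pictures show it seated upright with both tabs sprung back out. The job was handed in at about 18 s; the highest wrist force I read was about 8 N, at the stop, and no verdict came back.

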